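Close the counting-board gate and log the batch on the tally counter

TASK

The batch on the bamboo counting board has been counted: lower its raised orange gate gently until it lies fully down on its stop across the channel. Then log the batch by swinging the red-tipped sprung lever of the black tally counter all the way to its stop, holding it there for a moment without forcing it, and letting it go so that it springs fully back. Do not bump the white syringe rack that overhangs the lever, and leave the small things on the counter where they are.

Things in the scene. Friction and masses are not known exactly. Their poses are not given: they have to be found in the camera images.
- board: Tan bamboo counting board fixed to the counter, 240 (x) x 140 (y) x 15 mm, origin at the centre of its underside, z up. On it two darker rails along x, 12 mm wide, tops 40 mm above the counter, 92 mm apart between centres, form a channel; a cross bar of the same height at x = +56 mm is the gate's stop. White tablets in the channel are fixed decoration.
- gate_hinge (a point): Middle of the gate's hinge axis, 43 mm above the counter, at board x = -30 mm. Axes as the board's: the hinge axis runs along y, the closed gate reaches from here to +x.
- gate_edge (a point): Middle of the gate's free edge, 90 mm from the hinge axis. Axes turn with the gate: x from hinge to free edge, z out of the face that is uppermost when shut. The gate is an orange plate 90 x 100 (y) x 6 mm whose mid-plane contains the hinge axis.
- gate (a joint): Gate angle in rad: 0 = lying level on its stop (shut), about 1.57 = upright, beyond that it leans to the board's -x side; starts between 1.3 and 1.75. A stiff hinge: it stays wherever it is left and needs about 1 N at the free edge to move. Shut it by pushing the free half from the board's -x side over towards +x and then down.
- tally: Black bench tally counter fixed to the counter, housing 74 x 74 mm, top 48 mm above the counter, on a steel foot 100 x 100 x 8 mm; number window on its -x face. Origin on the counter surface straight below the lever's vertical pivot, z up.
- lever_post (a point): On the axis of the red upright post on the lever's end, 75 mm above the counter, 60 mm from the vertical pivot axis. The post is 12 mm thick and stands free from 56 to 94 mm up; below it the flat steel arm (12 mm wide, top at 56 mm) runs to the pivot. Axes turn with the lever, z up, and equal the tally's at rest.
- advance (a joint): Lever angle in rad: 0 = at rest (post at tally x = -30, y = +52 mm); it swings clockwise from above, the post passing y = +60 mm and going towards +x, to a rigid stop somewhere between 55 and 65 degrees (0.96 to 1.13), to be felt. A spring drives it back to 0: it takes about 1 N at the post to start and about 3.5 N just before the stop; at the stop the force rises steeply.
- rack: White sloped syringe rack fixed over the tally; origin and axes of tally. Front lip: face at x = +8 mm, y -70 to +110, 106 to 173 mm high; tray behind slopes up to 0.23 m at x = +155. Below 106 mm it is open to x = +63. The post ends its swing under it, about 22 mm behind the lip face; an upright tool strikes the lip: come from -x leaned 35 to 45 degrees, fingertips to +x and down.
- cup: Small frosted glass medicine cup, 48 mm across, 38 mm high, loose, origin at the centre of its underside. Stands to the -y side of the tally counter.
- pillcase: Red pocket pill case, 42 x 75 x 18 mm, loose, origin at the centre of its underside. Lies in front (-x) of the tally counter.
- tweezers: Steel tweezers about 125 mm long along x, 12 mm high, loose, on the +y side of the board; origin under their middle.
- amber_vial: Amber vial with cap, 44 mm across, 75 mm high, loose, origin under its centre. Stands beyond the board.
- white_bottle: White pill bottle with blue cap, 42 mm across, 70 mm high, loose, origin under its centre. Stands between the board and the tally counter, nearer the robot.
- sanitizer: Clear sanitizer bottle with black cap, 60 mm across, 150 mm high, loose, origin under its centre. Stands at the right of the counter.
Not all that is in view belongs to the job. There is more than one size of the tally; the job needs the largest.

How it is judged:
On the way, in this order (a step that is already met when the one before it is completed fails the run):
1. the gate lies fully down on its stop (within 0.04 rad) (value of joint gate below 0.04 rad), for 0.2 s.
2. the lever is held at its stop (1.01 rad or more) for a quarter of a second (value of joint advance above 1.01 rad), for 0.25 s.
At the end, for the whole second after the job is handed in: The gate lies on its stop (within 0.04 rad of level), and the lever is back at rest (within 0.05 rad, still) (value of joint gate below 0.04 rad and value of joint advance below 0.05 rad and not (velocity of joint advance above 0.1 rad/s)); the robot touches nothing.
It fails at once if the gate is slammed: it turns shut faster than 3 rad/s in its last 0.35 rad (value of joint gate below 0.35 rad and velocity of joint gate below -3 rad/s).
It fails at once if the lever is forced with more than 30 N (contact force between anything else and advance above 30 N).
It fails at once if the syringe rack is bumped (more than 4 N) (contact force between any of the arm, the fingers and rack above 4 N).
It fails at once if a bystander is moved more than 20 mm (distance of any of cup, pillcase, tweezers, amber_vial, white_bottle, sanitizer from where it was at the start of the episode above 0.02 m).
It also fails if it takes over 53 s, if anything falls off the work surface, if the arm or the gripper's body presses on something with over 40 N, if the wrist force passes 120 N, or if a joint passes its speed limit or range.

ROBOT

A 7-joint arm with a two-finger parallel gripper is mounted at the origin on the work surface. World frame = base frame: x ahead of the robot, y to its left, z up, the work surface at z = 0. Lengths are in m, angles in rad, forces in N, time in s.
With the tool pointing down it reaches from about 0.425 to 0.925 m from the base axis. Payload 6.8 kg.
Tool frame: the origin (TCP) lies at the very end of the fingers, on their centre line; the grasp point (between the pads) lies 19 mm behind it (grip_point_offset is the distance from the TCP to the grasp point, in m); z points along the fingers, y is the line along which they close (so a half turn about z gives the same grasp; the last joint's range is limited). The gripper opens to 85 mm and grips with 20 to 120 N. Pads are 22 mm wide; open, the fingers measure 114 mm over their backs; the gripper's body (76 mm by 85 mm) begins 54 mm behind the grasp point. The pads swing forward as they close: fully open they stand 13 mm farther back than shut.
Start: joints at [-1.367, 0.477, 0.022, 1.555, -0.011, 1.109, -0.083], TCP at [0.207, 0.642, 0.231] pointing down, gripper open.
Joint ranges: [-2.96, 2.96], [-0.34, 2.1], [-1.41, 1.46], [0.24, 2.44], [-1.37, 4.51], [0.17, 1.92], [-2.96, 2.96]. Speed limits (rad/s): [2.39, 2.39, 3.14, 3.14, 3.14, 3.14, 3.14].

INTERFACE

Orientations are given as a unit quaternion [w, x, y, z].
In Python, from station import * gives the robot as it stands.
- The arm moves only by the tool carry_out, never from a script. Its argument "rows" is text: rows parted by semicolons, each of 4 numbers parted by spaces: the shift along the world's x, y, z in mm, then the turn about the world's z in degrees. In form: dx dy dz yaw; .... A call has 1 to 10 rows; each row shifts and turns the commanded pose from where the row before left it; what a row does not reach is not made up. A row lasts 1/8 s, in which the tool goes at most 62.5 mm and 10.7 degrees, less where a joint would pass 70% of its speed; a pose out of reach is approached as far as the arm can. A call is refused whole if a number of a shift passes 62.5 or a number of a turn 10.7, either way. A call with a gripper value outside its range is refused whole. "claw" is the finger opening in mm, from 0 to 85.4, set as the call begins (left out, the last holds). The fingers move at their own pace and stop on an object; "force" is the grip in N (left out, the last holds). Time passes only in rows, so rows that do not move let the fingers close. It gives the time, the measured TCP pose, the force, the opening and the grip force at its end, in the units of the state.
- get_obs(): the state, without advancing time (a new reading comes with each control period).
- read_camera(name): name is "scene" or "top" or "wrist"; returns a dict with "img" (480x640x3 uint8, blue, green, red), "fov_y" (degrees; the focal length in pixels is half the picture's height over the tangent of half this angle, whatever the lens; pixels are square), "cx", "cy" (the principal point, pixels), "world_to_cam" (4x4, takes a point from world to camera coordinates). Camera axes: x right, y up, looking along -z (the intrinsics and any distortion apply to the point x, -y, -z); pixel columns grow to the right and rows downward; lengths in m; the calibration is good to about 2 mm. The wrist camera is an equidistant fisheye: a pixel r from the principal point sees the ray r / f radians off the axis. A picture is of the moment at which its call begins. There is no depth.
- hand_in(): hands the job in; it is judged then, once.
Trained networks look in the newest picture that a camera, given by its name, has taken for a name from the list of things; names that differ only in an ending like _2 or _b are one class to them, and where a whole thing is asked for, a point or a joint stands for the part that bears it (a point fixed in the world has none). Each returns a list of dicts, best first, with "confidence" (0 to 1); they miss things now and then, are a little off and sometimes report something else, mostly with a low value. They report only what shows in the picture. A call takes as long as a camera call. They do not tell look-alikes from the thing itself.
- recognise(camera, thing): "centre" ([column, row] in pixels, amid what is visible of it).
- outline_of(camera, thing): "pixels" (480x640 bool, what is visible of it) and "centre" ([column, row] in pixels, amid what is visible of it).
- place_of(camera, thing): "centre" ([column, row] in pixels: a listed point, or the origin of a listed thing).
The state is a dict: "t": time; "q": joint angles; "joint_vel": joint speeds; "joint_torque": joint torques, N m; "eef_pos": TCP position; "tool_rot": TCP orientation; "contact_force": force on the tool from outside, world axes, zero at the start; "torque": the same for the moment, N m; "gripper_width": opening from 0.0 (shut) to 1.0 (fully open); "grasp_force": force on a finger pad.
Only numpy, scipy, OpenCV 4.12 (cv2) and the standard library are available. Lean on these libraries where they do the work, as an engineer would, in place of code of your own. Each camera call takes 0.05 s, during which the arm holds its last target. There are 200 camera calls.

## Working session

There is one attempt and no reset: what is moved stays moved. The work goes in short steps, Python scripts to look and compute and a tool call to move; the robot and the scene stay as the last step left them, time stands still between calls to the robot, and variables do not carry over. Pictures are saved under pics/ and viewed, at most 10 in all, crops included, and the job is handed in when it is done.

Besides the shell and the picture viewer there is one more tool, called after "Call:" as name(argument=value, ...) on one line, values as JSON. carry_out: Moves the arm, as the interface text tells. Its arguments: {"type":"object","properties":{"rows":{"type":"string"},"claw":{"type":"number"},"force":{"type":"number"}},"required":["rows"]}

```bash
mkdir -p pics; ls
cat > h.py <<'E'
from station import *
import numpy as np, cv2
from scipy.spatial.transform import Rotation as R
from scipy.optimize import least_squares
def ray(c,px):
    f=240/np.tan(np.radians(c["fov_y"])/2); u=(px[0]-c["cx"])/f; v=(px[1]-c["cy"])/f
    if c.get("name")=="wrist":
        r=np.hypot(u,v); s=np.sin(r)/max(r,1e-9); d=np.array([u*s,-v*s,-np.cos(r)])
    else: d=np.array([u,-v,-1.])
    M=np.array(c["world_to_cam"]); Rm=M[:3,:3]; o=-Rm.T@M[:3,3]; d=Rm.T@d
    return o,d/np.linalg.norm(d)
def cam(n):
    c=read_camera(n); c["name"]=n; return c
def atz(c,px,z):
    o,d=ray(c,px); return o+d*(z-o[2])/d[2]
def tri(rs):
    A=sum(np.eye(3)-np.outer(d,d) for o,d in rs); b=sum((np.eye(3)-np.outer(d,d))@o for o,d in rs)
    return np.linalg.solve(A,b)
def proj(c,p):
    M=np.array(c["world_to_cam"]); q=M[:3,:3]@p+M[:3,3]; f=240/np.tan(np.radians(c["fov_y"])/2)
    x,y,z=q[0],-q[1],-q[2]
    if c["name"]=="wrist":
        r=np.hypot(x,y); t=np.arctan2(r,z); return np.array([c["cx"]+f*t*x/r,c["cy"]+f*t*y/r])
    return np.array([c["cx"]+f*x/z,c["cy"]+f*y/z])
E
python3 - <<'E'
from h import *
np.set_printoptions(precision=4,suppress=True)
C={n:cam(n) for n in ("scene","top","wrist")}
for n in C: cv2.imwrite(f"pics/{n}1.png",C[n]["img"]); M=C[n]["world_to_cam"]; print(n,C[n]["fov_y"],-M[:3,:3].T@M[:3,3])
print(get_obs())
H=dict(board=0,gate_hinge=.043,gate_edge=.13,tally=0,lever_post=.075,rack=0,cup=0,pillcase=0,tweezers=0,white_bottle=0,amber_vial=0,sanitizer=0)
for t in H:
    D={}
    for n in ("scene","top"):
        L=place_of(n,t)
        for l in L[:4]: print(t,n,round(l["confidence"],2),np.round(l["centre"]),atz(C[n],l["centre"],H[t]))
        if L: D[n]=ray(C[n],L[0]["centre"])
    if len(D)==2: print("   tri",tri(list(D.values())))
E
```

```text
pics
scene 55.706333259866916 [0.3899 0.5552 0.9346]
top 57.94502625337685 [ 0.4624 -0.0279  1.1491]
wrist 65.70646984690485 [0.1275 0.6682 0.3733]
{'t': 0.15, 'q': array([-1.3671,  0.4776,  0.0223,  1.5562, -0.0115,  1.1093, -0.0831]), 'joint_vel': array([-0.0001, -0.0021, -0.001 , -0.0026,  0.0008, -0.0004, -0.0011]), 'joint_torque': array([  0.0028, -59.6925,   1.6101, -28.1491,   0.0127,   0.0065,
        -0.    ]), 'eef_pos': array([0.2069, 0.642 , 0.2305]), 'tool_rot': array([-0.0001,  0.1553,  0.9879, -0.0007]), 'contact_force': array([-0.3468,  0.7316, -0.4119]), 'torque': array([0.0225, 0.0311, 0.0189]), 'grasp_force': 0.0, 'gripper_width': 0.9992804048605188}
board scene 0.94 [295. 360.] [0.5398 0.2506 0.    ]
board top 0.97 [213. 260.] [0.5459 0.2405 0.    ]
   tri [ 0.5451  0.2446 -0.0193]
gate_hinge scene 0.69 [308. 356.] [0.5114 0.2491 0.043 ]
gate_hinge top 0.72 [207. 274.] [0.5068 0.2452 0.043 ]
   tri [0.5095 0.247  0.0379]
gate_edge scene 0.73 [312. 341.] [0.5019 0.2486 0.13  ]
gate_edge scene 0.58 [310. 357.] [0.4957 0.2789 0.13  ]
gate_edge top 0.75 [198. 272.] [0
[... 950 characters left out ...]
] [0.4287 0.0113 0.    ]
   tri [ 0.6005 -0.2886  0.0073]
pillcase scene 0.76 [368. 198.] [ 0.4984 -0.226   0.    ]
pillcase top 0.63 [387. 273.] [ 0.5072 -0.2199  0.    ]
   tri [ 0.5022 -0.2192  0.0076]
tweezers scene 0.59 [273. 406.] [0.5527 0.3517 0.    ]
tweezers top 0.68 [173. 254.] [0.5607 0.3468 0.    ]
   tri [ 0.5582  0.3498 -0.0113]
white_bottle scene 0.58 [370. 283.] [0.4333 0.0245 0.    ]
white_bottle top 0.66 [301. 304.] [0.4269 0.0085 0.    ]
   tri [ 0.4303  0.0098 -0.0248]
amber_vial scene 0.89 [236. 314.] [0.7016 0.1886 0.    ]
sanitizer scene 0.81 [429. 149.] [ 0.3695 -0.4567 -0.    ]
sanitizer top 0.78 [483. 322.] [ 0.3767 -0.4706  0.    ]
   tri [ 0.372  -0.4791 -0.0212]
```

View pics/scene1.png

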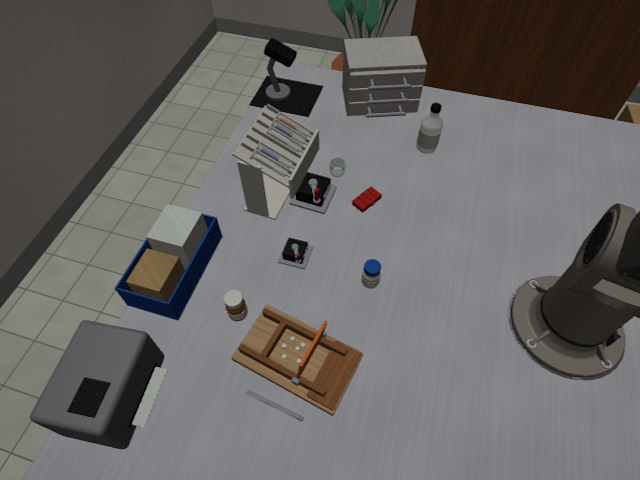

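View pics/top1.png

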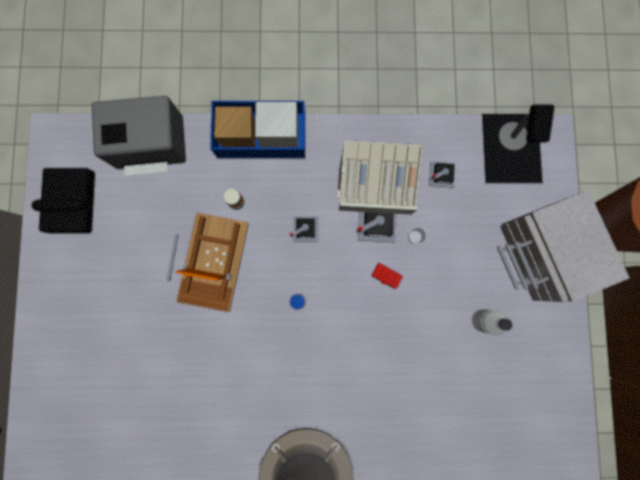

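Call:
carry_out(rows="28 -46 0 0;28 -46 0 0;28 -46 0 0;28 -46 0 0;28 -46 0 0;28 -46 0 0;28 -46 0 0;28 -46 0 0;0 0 0 0", claw=0)

```text
t: 2.48
eef_pos: [0.4336, 0.2699, 0.2316]
tool_rot: [0.001, 0.159, 0.987, -0.0]
contact_force: [-0.7, -0.0, 0.1]
gripper_width: -0.0
grasp_force: 0.0
```

Run:
```python
from h import *
np.set_printoptions(precision=4,suppress=True)
C={n:cam(n) for n in ("top","wrist","scene")}
cv2.imwrite("pics/w2.png",C["wrist"]["img"])
o=get_obs(); print(o["t"],o["eef_pos"],R.from_quat(o["tool_rot"][[1,2,3,0]]).as_matrix()[:,1],o["gripper_width"])
for n in C:
  for t,z in (("gate_hinge",.043),("gate_edge",.13),("board",0)):
    for l in place_of(n,t)[:2]: print(t,n,round(l["confidence"],2),np.round(l["centre"]),atz(C[n],l["centre"],z))
for n,t in (("top","board"),("top","tally"),("top","rack")):
  for l in outline_of(n,t)[:3]:
    ys,xs=np.nonzero(l["pixels"]); P=np.array([atz(C[n],p,.01)[:2] for p in zip(xs,ys)]).astype(np.float32)
    print(n,t,round(l["confidence"],2),cv2.minAreaRect(P*1000))
```

```text
2.625 [0.4307 0.2753 0.2314] [0.306  0.952  0.0006] 0.0038878386655006383
gate_hinge top 0.57 [206. 274.] [0.5066 0.2465 0.043 ]
gate_hinge top 0.4 [484. 321.] [ 0.3829 -0.4575  0.043 ]
gate_edge top 0.8 [195. 277.] [0.4961 0.2516 0.13  ]
board top 0.62 [212. 260.] [0.5433 0.2449 0.    ]
board top 0.41 [374. 223.] [ 0.6429 -0.1877  0.    ]
board wrist 0.68 [316. 292.] [0.5393 0.2414 0.    ]
gate_hinge scene 0.89 [309. 357.] [0.5089 0.2489 0.043 ]
gate_hinge scene 0.52 [236. 314.] [0.6867 0.2051 0.043 ]
gate_edge scene 0.8 [310. 342.] [0.5044 0.2518 0.13  ]
board scene 0.57 [296. 358.] [0.5395 0.2449 0.    ]
top board 0.96 ((543.437744140625, 247.49871826171875), (159.70645141601562, 243.3824920654297), 78.8203125)
top board 0.33 ((510.45269775390625, 270.18310546875), (128.27474975585938, 22.76048469543457), 81.25017547607422)
top tally 0.76 ((626.4451293945312, 0.5953712463378906), (74.16032409667969, 66.9326171875), 89.85807037353516)
top tally 0.69 ((773.5581665039062, -372.3344421386719), (68.04298400878906, 66.68048858642578), 86.58750915527344)
top tally 0.58 ((631.2794799804688, -189.6524200439453), (104.1195068359375, 77.8205337524414), 88.56879425048828)
top rack 0.66 ((768.450439453125, -204.48068237304688), (224.03506469726562, 197.42630004882812), 86.592041015625)
```

View pics/w2.png

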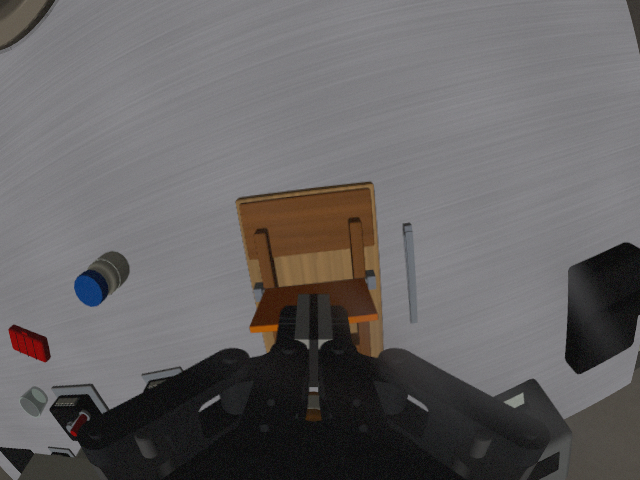

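Call:
carry_out(rows="9 -4 -59 3.3;26 -13 -59 3.3;0 0 0 0;28 -6 0 0;14 -3 0 0;13 -3 -3 0;12 -2 -6 0;11 -2 -8 0;0 0 0 0")

```text
t: 4.35
eef_pos: [0.543, 0.2415, 0.0983]
tool_rot: [-0.0, 0.099, 0.995, -0.001]
contact_force: [-1.1, -0.1, -0.6]
gripper_width: 0.0
grasp_force: 0.0
```

Run:
```python
from h import *
np.set_printoptions(precision=4,suppress=True)
c=cam("scene"); cv2.imwrite("pics/s3.png",cv2.resize(c["img"][250:430,200:440],None,fx=2.5,fy=2.5))
o=get_obs(); print(o["t"],o["eef_pos"],o["contact_force"],o["q"])
```

```text
4.4 [0.5426 0.2417 0.0985] [-0.3759 -0.6649 -0.8967] [-0.6505  0.5044  0.1658  1.8735 -0.1142  0.774   0.9505]
```

View pics/s3.png

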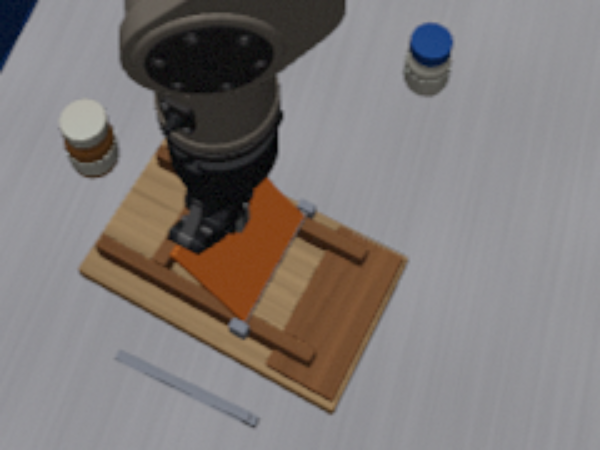

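Call:
carry_out(rows="10 -2 -10 0;8 -2 -11 0;5 -1 -12 0;2 0 -9 0;0 0 -8 0;0 0 -6 0;0 0 0 0;0 0 0 0")

```text
t: 5.4
eef_pos: [0.5678, 0.237, 0.0458]
tool_rot: [-0.0, 0.098, 0.995, 0.0]
contact_force: [-7.8, -3.9, 24.4]
gripper_width: 0.001
grasp_force: 11.6
```

Run:
```python
from h import *
np.set_printoptions(precision=4,suppress=True)
o=get_obs(); print(o["t"],o["eef_pos"],o["contact_force"],o["q"])
```

```text
5.4 [0.5678 0.237  0.0458] [-7.7793 -3.8822 24.3789] [-0.6082  0.6073  0.1505  1.8456 -0.1343  0.6982  0.9926]
```

Call:
carry_out(rows="0 0 20 0;0 0 60 0;0 0 60 0;0 -20 60 0;0 -40 60 0;0 -40 60 0;0 -40 60 0;0 -40 60 0;0 -40 60 0;0 -40 60 0")

```text
t: 6.65
eef_pos: [0.567, 0.0082, 0.5567]
tool_rot: [0.0, 0.098, 0.995, 0.0]
contact_force: [0.3, -0.6, -1.2]
gripper_width: -0.005
grasp_force: 0.0
```

Run:
```python
from h import *
np.set_printoptions(precision=4,suppress=True)
c=cam("scene"); L=place_of("scene","gate_edge")
for l in L[:2]: print(l["confidence"],atz(c,l["centre"],.043))
o=get_obs(); print(o["t"],o["eef_pos"],o["contact_force"],o["q"],o["tool_rot"])
# kinematic fit
D=[([-1.3671,.4776,.0223,1.5562,-.0115,1.1093,-.0831],[.2069,.642,.2305],[-.0001,.1553,.9879,-.0007]),
([-.6505,.5044,.1658,1.8735,-.1142,.774,.9505],[.5426,.2417,.0985],[0,.099,.995,-.001]),
([-.6082,.6073,.1505,1.8456,-.1343,.6982,.9926],[.5678,.237,.0458],[0,.098,.995,0]),
(o["q"],o["eef_pos"],o["tool_rot"])]
import itertools
def fk(p,q,s):
    h,L1,a1,L2,a2,L3,a3,b=p[:8]; T=R.from_euler('z',b); pos=np.array([0,0,h])
    off=[(0,0,0),(0,0,0),(a1,0,0),(0,0,L1),(a2,0,0),(0,0,L2),(0,0,0)]
    q=np.array(q)*s
    for i in range(7):
        if i==2: pass
        T=T*R.from_euler('z' if i%2==0 else 'y',q[i])
        if i==2: pos=pos+T.apply([a1,0,L1])
        if i==4: pos=pos+T.apply([a2,0,L2])
        if i==6: pos=pos+T.apply([0,0,L3])
    return pos,T*R.from_euler('z',p[8])
best=[]
for s in itertools.product([1,-1],repeat=4):
    S=np.array([s[0],1,s[1],1,s[2],1,s[3]])
    def res(p):
        r=[]
        for q,x,w in D:
            a,T=fk(p,q,S); r+=list(a-x); w=np.array(w); r+=list(.3*(T.inv()*R.from_quat(w[[1,2,3,0]])).as_rotvec())
        r+=[1e-3*p[2],1e-3*p[4]]
        return r
    for b in (0,2.6,-.5):
      for g in (0,1.5,-1.5,3):
        z=least_squares(res,[.35,.4,0,.4,0,.3,0,b,g]); best.append((z.cost,s,z.x))
best.sort(key=lambda t:t[0])
for t in best[:4]: print(t)
```

```text
0.67 [0.5971 0.2301 0.043 ]
6.75 [0.5683 0.004  0.5616] [ 0.6403 -0.2746  0.5942] [-0.4031  0.1692  0.3563  1.2726 -0.0586  1.6989  1.3071] [0.0055 0.1019 0.9948 0.0005]
(np.float64(1.4541393346423101e-05), (-1, -1, -1, -1), array([ 0.6363,  0.5071,  0.0262,  0.461 , -0.0137,  0.6488,  7.8394,
       -0.0961,  1.4749]))
(np.float64(1.454139334642628e-05), (-1, -1, -1, -1), array([  0.6363,   0.5071,   0.0262,   0.461 ,  -0.0137,   0.6488,
       -31.58  ,  -0.0961,   1.4749]))
(np.float64(1.4541393346426753e-05), (-1, -1, -1, -1), array([ 0.6363,  0.5071,  0.0262,  0.461 , -0.0137,  0.6488,  9.6906,
       -0.0961,  1.4749]))
(np.float64(1.4541393346427902e-05), (-1, -1, -1, -1), array([ 0.6363,  0.5071,  0.0262,  0.461 , -0.0137,  0.6488, 22.9112,
       -0.0961,  1.4749]))
```

Call:
carry_out(rows="0 0 50 0;0 0 50 0;0 0 50 0;0 0 50 0;0 0 50 0;0 0 50 0;0 0 0 0")

```text
t: 7.62
eef_pos: [0.5486, 0.009, 0.7334]
tool_rot: [0.082, 0.098, 0.992, 0.011]
contact_force: [-1.0, 0.2, -0.5]
gripper_width: 0.002
grasp_force: 0.0
```

```bash
cat > st.py <<'E'
from h import *
np.set_printoptions(precision=4,suppress=True)
o=get_obs(); m=R.from_quat(o["tool_rot"][[1,2,3,0]]).as_matrix()
print(o["t"],o["eef_pos"],o["contact_force"],"q",o["q"],"z",m[:,2],"y",m[:,1],"tilt",np.degrees(np.arccos(-m[2,2])))
E
python3 st.py
```

```text
7.625 [0.5486 0.009  0.7334] [-0.9624  0.1692 -0.5385] q [-0.6582  0.1514  0.6861  0.9416 -0.1102  1.9151  1.3432] z [ 0.164   0.0056 -0.9864] y [0.1917 0.9807 0.0375] tilt 9.443197989140492
```

Call:
carry_out(rows="0 0 60 0;0 0 60 0;0 0 60 0;0 0 60 0;0 0 60 0;0 0 60 0;0 0 60 0;0 0 0 0")

```text
t: 8.62
eef_pos: [0.5285, 0.0084, 0.8942]
tool_rot: [0.245, 0.095, 0.964, 0.032]
contact_force: [0.6, 0.8, -0.0]
gripper_width: 0.0
grasp_force: 0.0
```

```bash
python3 st.py
```

```text
8.625 [0.5285 0.0084 0.8942] [ 0.5654  0.7976 -0.0334] q [-0.8641  0.1042  0.9218  0.6607 -0.1212  1.9151  1.3379] z [ 0.4781  0.0148 -0.8782] y [0.1679 0.9799 0.108 ] tilt 28.573700700106425
```

Call:
carry_out(rows="0 0 60 0;0 0 60 0;0 0 60 0;0 0 60 0;0 0 0 0")

```text
t: 9.25
eef_pos: [0.5161, 0.0078, 0.9796]
tool_rot: [0.333, 0.093, 0.937, 0.043]
contact_force: [-0.2, -0.2, -0.5]
gripper_width: 0.002
grasp_force: 0.0
```

```bash
python3 st.py
```

```text
9.25 [0.5161 0.0078 0.9796] [-0.192  -0.1719 -0.5453] q [-0.7475  0.1235  0.8686  0.4535 -0.177   1.9152  1.3375] z [ 0.6327  0.0194 -0.7742] y [0.1449 0.9791 0.143 ] tilt 39.27175324390264
```

Call:
carry_out(rows="0 0 60 0;0 0 60 0;0 0 0 0;-2 -12 -58 0;-2 -12 -58 0;-2 -12 -58 0;-2 -12 -58 0;-2 -12 -58 0;-2 -12 -58 0;0 0 0 0")

```text
t: 10.5
eef_pos: [0.4764, -0.0492, 0.8088]
tool_rot: [0.358, 0.114, 0.925, 0.061]
contact_force: [-0.1, -0.0, 0.0]
gripper_width: 0.001
grasp_force: 0.0
```

```bash
python3 st.py
```

```text
10.5 [ 0.4764 -0.0492  0.8088] [-0.0598 -0.0144  0.0139] q [-0.4918 -0.3355  0.2465  1.3287  0.205   1.4014  1.1411] z [ 0.6757  0.0319 -0.7365] y [0.1671 0.9664 0.1952] tilt 42.568334332106886
```

Call:
carry_out(rows="0 -10 -56 -1;0 -10 -56 -1;0 -10 -56 -1;0 -10 -56 -1;0 -10 -56 -1;0 -10 -56 0;0 -10 -56 0;0 -10 -56 0;0 -10 -56 0;0 0 0 0")

```text
t: 11.75
eef_pos: [0.4911, -0.1108, 0.43]
tool_rot: [0.347, 0.118, 0.929, 0.057]
contact_force: [-0.2, 0.2, 0.6]
gripper_width: 0.0
grasp_force: 0.0
```

```bash
python3 st.py
python3 - <<'E'
from h import *
np.set_printoptions(precision=4,suppress=True)
C={n:cam(n) for n in ("wrist","top","scene")}
cv2.imwrite("pics/w4.png",C["wrist"]["img"])
for n in C:
  for t,z in (("tally",0),("lever_post",.075),("rack",0),("pillcase",0),("cup",0)):
    for l in place_of(n,t)[:3]: print(t,n,round(l["confidence"],2),np.round(l["centre"]),atz(C[n],l["centre"],z))
E
```

```text
11.75 [ 0.4911 -0.1108  0.43  ] [-0.1754  0.2032  0.5828] q [ 0.4176 -0.2871 -0.1643  2.1371 -0.3996  0.624   1.8061] z [ 0.6574  0.0245 -0.7531] y [0.1803 0.9653 0.1888] tilt 41.13615757062164
tally wrist 0.93 [162. 168.] [ 0.7766 -0.3685  0.    ]
tally wrist 0.82 [347.  38.] [ 0.6281 -0.0004  0.    ]
tally wrist 0.66 [224.  79.] [ 0.639  -0.1924  0.    ]
lever_post wrist 0.77 [381.  36.] [0.5898 0.0304 0.075 ]
lever_post wrist 0.74 [259.  82.] [ 0.614  -0.1368  0.075 ]
lever_post wrist 0.62 [171. 177.] [ 0.7323 -0.3226  0.075 ]
pillcase wrist 0.71 [174.   8.] [ 0.5018 -0.2145  0.    ]
pillcase wrist 0.49 [504.  15.] [0.6265 0.2704 0.    ]
cup wrist 0.72 [156.  83.] [ 0.6039 -0.2897  0.    ]
tally top 0.98 [441. 176.] [ 0.7712 -0.3742  0.    ]
tally top 0.95 [376. 222.] [ 0.6437 -0.1936  0.    ]
tally top 0.91 [304. 230.] [0.6234 0.0015 0.    ]
lever_post top 0.7 [358. 228.] [ 0.6178 -0.1373  0.075 ]
lever_post top 0.56 [430. 176.] [ 0.7516 -0.3233  0.075 ]
lever_post top 0.4 [291. 236.] [0.5979 0.0315 0.075 ]
rack top 0.9 [378. 226.] [ 0.6334 -0.1967  0.    ]
rack top 0.39 [218. 240.] [ 0.599   0.2291 -0.    ]
pillcase top 0.7 [384. 273.] [ 0.5072 -0.2114  0.    ]
cup top 0.84 [416. 233.] [ 0.6141 -0.2996  0.    ]
tally scene 0.93 [296. 252.] [ 0.626  -0.0054 -0.    ]
tally scene 0.88 [313. 196.] [ 0.639 -0.188  0.   ]
lever_post scene 0.56 [297. 254.] [0.6032 0.0426 0.075 ]
lever_post scene 0.49 [315. 197.] [ 0.6143 -0.1288  0.075 ]
pillcase scene 0.84 [368. 199.] [ 0.4956 -0.221   0.    ]
cup scene 0.85 [336. 170.] [ 0.6068 -0.2994  0.    ]
```

View pics/w4.png

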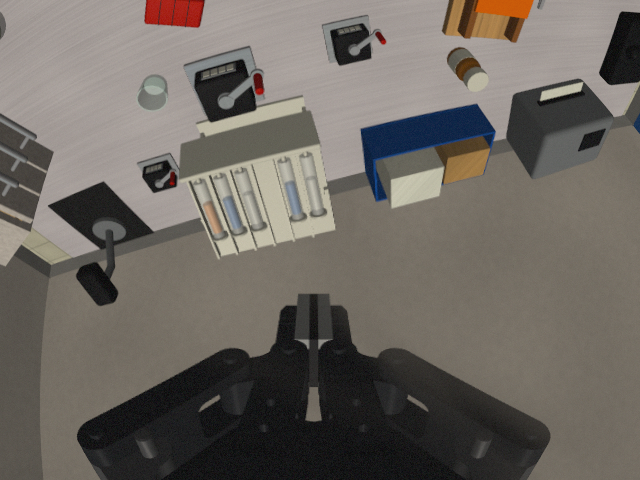

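Call:
carry_out(rows="6 6 62 1;6 6 62 1;6 6 62 1;6 6 62 1;6 6 62 1;6 6 62 1;6 6 62 1;0 6 62 1;0 6 62 0;0 0 62 0")

```text
t: 13.9
eef_pos: [0.5413, -0.0625, 1.009]
tool_rot: [0.372, 0.056, 0.923, 0.085]
contact_force: [8.0, 5.6, 50.3]
gripper_width: -0.0
grasp_force: 0.0
```

```bash
python3 st.py
```

```text
13.9 [ 0.5413 -0.0625  1.009 ] [ 8.0082  5.5754 50.2562] q [ 0.1222  0.2147 -0.0119  0.2403 -0.2021  1.9163  1.4144] z [ 0.696   0.1145 -0.7088] y [0.0411 0.9792 0.1985] tilt 44.86123477539561
```

Call:
carry_out(rows="0 -6 -30 0;0 -6 -58 0;0 -6 -58 0;0 -6 -58 0;0 -6 -58 0;0 -6 -58 0;0 -6 -58 0;0 -6 -58 0;0 -6 -58 0;0 -6 -58 0")

```text
t: 15.15
eef_pos: [0.5409, -0.1221, 0.4669]
tool_rot: [0.373, 0.056, 0.922, 0.085]
contact_force: [0.8, -0.2, 0.4]
gripper_width: 0.001
grasp_force: 0.0
```

```bash
python3 st.py
```

```text
15.15 [ 0.5409 -0.1221  0.4669] [ 0.7907 -0.2322  0.3869] q [ 0.1723 -0.2182  0.0987  2.038  -0.4849  0.6462  2.0146] z [ 0.6973  0.1148 -0.7075] y [0.04   0.9793 0.1984] tilt 44.965299489882554
```

Call:
carry_out(rows="-2 -3 -55 0;-2 -3 -58 0;-2 -3 -58 0;-2 -3 -50 0;0 0 0 0")

```text
t: 15.78
eef_pos: [0.5351, -0.1271, 0.2778]
tool_rot: [0.369, 0.054, 0.923, 0.092]
contact_force: [0.5, 1.1, -0.2]
gripper_width: -0.002
grasp_force: 0.0
```

```bash
python3 st.py
python3 - <<'E'
from h import *
np.set_printoptions(precision=4,suppress=True)
C={n:cam(n) for n in ("wrist","top","scene")}
cv2.imwrite("pics/w5.png",C["wrist"]["img"])
for n in C:
  for t,z in (("tally",0),("lever_post",.075),("rack",0)):
    for l in place_of(n,t)[:3]: print(t,n,round(l["confidence"],2),np.round(l["centre"],1),atz(C[n],l["centre"],z))
c=C["wrist"]
for y in (-.1,0,.06): print("lip bottom tally (8,y,106), top:",[proj(c,np.array([.641+.008+y*.05,-.1905+y,z])) for z in (.106,.173)])
E
```

```text
15.775 [ 0.5351 -0.1271  0.2778] [ 0.495   1.0688 -0.1946] q [-0.2339 -0.0416  0.5588  2.3426 -1.2224  0.3568  2.8618] z [ 0.6917  0.1303 -0.7104] y [0.0324 0.977  0.2107] tilt 44.73453437441958
tally wrist 0.89 [205.  103.3] [ 0.6413 -0.1914  0.    ]
tally wrist 0.78 [377.5  60.5] [0.6222 0.0032 0.    ]
tally wrist 0.72 [114.2 205.8] [ 0.7815 -0.373   0.    ]
lever_post wrist 0.94 [427.4  72. ] [0.5834 0.0229 0.075 ]
lever_post wrist 0.7 [257.9 123.8] [ 0.6175 -0.1372  0.075 ]
lever_post wrist 0.7 [126.5 220. ] [ 0.7199 -0.3168  0.075 ]
tally top 0.82 [442.5 174.1] [ 0.7768 -0.3777  0.    ]
tally top 0.8 [306.1 229.9] [ 0.624  -0.0047  0.    ]
tally top 0.56 [372.6 222.7] [ 0.6429 -0.1834  0.    ]
lever_post top 0.74 [412.5 238.3] [ 0.5913 -0.2729  0.075 ]
lever_post top 0.68 [354.9 228.1] [ 0.6176 -0.1285  0.075 ]
lever_post top 0.53 [435.2 176.5] [ 0.75   -0.3358  0.075 ]
rack top 0.63 [377.  225.5] [ 0.6353 -0.1951  0.    ]
rack top 0.29 [298.1 303.2] [0.43   0.0166 0.    ]
tally scene 0.96 [315.1 195. ] [ 0.6351 -0.1943  0.    ]
tally scene 0.68 [295.9 255.5] [0.6227 0.0029 0.    ]
tally scene 0.45 [337.5 171.8] [ 0.6003 -0.293  -0.    ]
lever_post scene 0.67 [299.5 255.4] [0.5963 0.0447 0.075 ]
lever_post scene 0.63 [313.8 194.1] [ 0.6194 -0.136   0.075 ]
lever_post scene 0.61 [236.9 313.7] [0.6748 0.217  0.075 ]
lip bottom tally (8,y,106), top: [array([114.8423, 202.6265]), array([111.0936, 264.8056])]
lip bottom tally (8,y,106), top: [array([211.6625, 182.1431]), array([217.2385, 244.9019])]
lip bottom tally (8,y,106), top: [array([274.4226, 170.7479]), array([286.8837, 232.1469])]
```

View pics/w5.png

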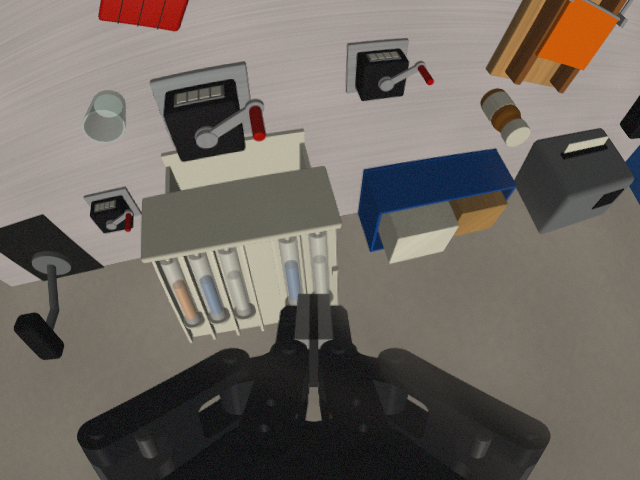

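Call:
carry_out(rows="20 -2 -20 0;20 -2 -40 0;0 -2 -50 0;0 0 0 0")

```text
t: 16.88
eef_pos: [0.5578, -0.1242, 0.2446]
tool_rot: [0.356, 0.061, 0.929, 0.075]
contact_force: [-0.6, -0.6, 1.1]
gripper_width: -0.001
grasp_force: 0.0
```

```bash
python3 st.py
```

```text
16.875 [ 0.5578 -0.1242  0.2446] [-0.6292 -0.5818  1.0848] q [ 0.409   0.0839 -0.1517  2.2952 -1.3425  0.2644  2.9427] z [ 0.6713  0.0959 -0.735 ] y [0.0594 0.9814 0.1823] tilt 42.69688365464045
```

```bash
cat > kin.py <<'E'
from h import *
import itertools
o=get_obs()
D=[([-1.3671,.4776,.0223,1.5562,-.0115,1.1093,-.0831],[.2069,.642,.2305],[-.0001,.1553,.9879,-.0007]),
([-.6505,.5044,.1658,1.8735,-.1142,.774,.9505],[.5426,.2417,.0985],[0,.099,.995,-.001]),
([-.6582,.1514,.6861,.9416,-.1102,1.9151,1.3432],[.5486,.009,.7334],[.082,.098,.992,.011]),
([-.8641,.1042,.9218,.6607,-.1212,1.9151,1.3379],[.5285,.0084,.8942],[.245,.095,.964,.032]),
([-.7475,.1235,.8686,.4535,-.177,1.9152,1.3375],[.5161,.0078,.9796],[.333,.093,.937,.043]),
([-.4918,-.3355,.2465,1.3287,.205,1.4014,1.1411],[.4764,-.0492,.8088],[.358,.114,.925,.061]),
([.4176,-.2871,-.1643,2.1371,-.3996,.624,1.8061],[.4911,-.1108,.43],[.347,.118,.929,.057]),
([.1723,-.2182,.0987,2.038,-.4849,.6462,2.0146],[.5409,-.1221,.4669],[.373,.056,.922,.085]),
([-.2339,-.0416,.5588,2.3426,-1.2224,.3568,2.8618],[.5351,-.1271,.2778],[.369,.054,.923,.092]),
(o["q"],o["eef_pos"],o["tool_rot"])]
S=np.array([-1,1,-1,1,-1,1,-1])
def fk(p,q):
    h,L1,a1,L2,a2,L3,b,g,a0=p; q=np.array(q)*S; E=lambda i:R.from_euler('z' if i%2==0 else 'y',q[i])
    T=R.from_euler('z',b)*E(0); pos=np.array([0,0,h])+T.apply([a0,0,0])
    T=T*E(1)*E(2); pos=pos+T.apply([a1,0,L1]); T=T*E(3)*E(4); pos=pos+T.apply([a2,0,L2])
    T=T*E(5)*E(6); pos=pos+T.apply([0,0,L3]); return pos,T*R.from_euler('z',g)
def Rw(w): w=np.array(w); return R.from_quat(w[[1,2,3,0]])
def res(p):
    r=[]
    for q,x,w in D:
        a,T=fk(p,q); r+=list(a-x)+list(.3*(T.inv()*Rw(w)).as_rotvec())
    return np.array(r)
fit=least_squares(res,[.36,.5,0,.46,0,.4,-.09,1.47,0]); P=fit.x
lo=np.array([-2.96,-.34,-1.41,.24,-1.37,.17,-2.96])+.03; hi=np.array([2.96,2.1,1.46,2.44,4.51,1.92,2.96])-.03
def ik(pos,rot,q0):
    f=lambda q:np.r_[(fk(P,q)[0]-pos),.3*(fk(P,q)[1].inv()*rot).as_rotvec(),1e-4*(q-q0)]
    z=least_squares(f,np.clip(q0,lo+.001,hi-.001),bounds=(lo,hi)); return z.x,np.abs(f(z.x)[:6]).max()
E
python3 - <<'E'
from kin import *
np.set_printoptions(precision=3,suppress=True)
print(P,np.abs(res(P)).max()); rng=np.random.default_rng(0)
R0=Rw([.373,.056,.922,.085]); cur=np.array(o["q"])
for dyaw in (0,-10,-25,15,90,180):
  rot=R.from_euler('z',dyaw,degrees=True)*Rw([.373,.056,.922,.085])
  if dyaw in(90,180): # roll about tool axis instead
    rot=R0*R.from_euler('z',dyaw,degrees=True)
  for pos in ([.56,-.13,.25],[.577,-.133,.067],[.66,-.135,.067]):
    sol=[ik(np.array(pos),rot,rng.uniform(lo,hi)) for _ in range(12)]+[ik(np.array(pos),rot,cur)]
    ok=sorted([s for s in sol if s[1]<2e-3],key=lambda s:np.abs(s[0]-cur).max())
    print(dyaw,pos,len(ok),ok[0][0] if ok else min(s[1] for s in sol), ok[-1][0] if ok else "")
E
```

```text
[ 0.284  0.523  0.024  0.473  0.01   0.291 -0.093  1.494 -0.002] 0.02074996573338574
0 [0.56, -0.13, 0.25] 2 [ 1.422  0.209 -1.15   2.295 -1.204  0.239  2.929] [ 1.484  0.246 -1.232  2.294 -1.109  0.2    2.846]
0 [0.577, -0.133, 0.067] 6 [ 1.372  1.237 -1.375  2.358  2.229  0.692  0.055] [-0.425  0.73   0.901  2.356  4.137  0.994 -2.682]
0 [0.66, -0.135, 0.067] 5 [ 1.247  1.283 -1.378  2.18   2.136  0.7    0.162] [ 0.482  0.593 -0.244  2.183  3.881  0.399 -2.144]
-10 [0.56, -0.13, 0.25] 0 0.006567969052041512 
-10 [0.577, -0.133, 0.067] 6 [ 1.305  1.24  -1.38   2.394  2.32   0.884 -0.199] [ 0.204  0.504  0.06   2.396  3.63   0.575 -2.129]
-10 [0.66, -0.135, 0.067] 9 [ 1.189  1.274 -1.376  2.214  2.249  0.866 -0.108] [-0.821  1.351  1.426  2.215  3.993  1.312  2.871]
-25 [0.56, -0.13, 0.25] 9 [ 1.377  0.191 -1.38   2.355  1.769  0.264 -0.559] [-1.189  0.225  1.43   2.356  4.467  0.203  2.911]
-25 [0.577, -0.133, 0.067] 9 [ 1.172  1.232 -1.377  2.41   2.33   1.166 -0.501] [-0.727  0.78   0.994  2.41   3.744  0.719 -2.93 ]
-25 [0.66, -0.135, 0.067] 8 [ 1.058  1.192 -1.32   2.225  2.281 
[... 528 characters left out ...]
[ 1.484  0.246 -1.232  2.294 -1.109  0.2    1.275]
90 [0.577, -0.133, 0.067] 7 [ 1.373  1.242 -1.377  2.358  2.227  0.696 -1.511] [-0.382  0.698  0.846  2.355  4.133  0.956  2.062]
90 [0.66, -0.135, 0.067] 10 [ 1.236  1.238 -1.346  2.18   2.149  0.659 -1.453] [-0.368  0.734  0.78   2.179  4.167  0.854  1.926]
180 [0.56, -0.13, 0.25] 6 [ 1.124  0.131 -0.804  2.297 -1.34   0.334 -0.108] [ 1.484  0.246 -1.232  2.294 -1.109  0.2   -0.295]
180 [0.577, -0.133, 0.067] 10 [ 1.309  1.043 -1.238  2.36   2.383  0.531  2.93 ] [-0.552  0.86   1.074  2.356  4.137  1.136  0.35 ]
180 [0.66, -0.135, 0.067] 5 [ 1.141  1.    -1.146  2.183  2.319  0.444  2.925] [-0.362  0.73   0.772  2.179  4.166  0.848  0.36 ]
```

```bash
cat > sim.py <<'E'
from kin import *
np.set_printoptions(precision=2,suppress=True)
def path(wps,q,n=8,v=True):
    worst=0; prev=None
    for x,y,z,a in wps:
        if prev is None: prev=np.array([x,y,z,a])
        for k in range(1,n+1):
            w=prev+(np.array([x,y,z,a])-prev)*k/n
            def one(q0):
                f=lambda u:np.r_[(fk(P,u)[0]-w[:3]),.3*(fk(P,u)[1].inv()*(R.from_euler('z',w[3],degrees=True)*R0)).as_rotvec(),3e-3*(u-q0)]
                s=least_squares(f,np.clip(q0,lo+.001,hi-.001),bounds=(lo,hi),max_nfev=30); return s.x,np.abs(f(s.x)[:6]).max()
            q,e=one(q); worst=max(worst,e)
        prev=np.array([x,y,z,a])
        if v: print([x,y,z,a],q,round(e,4))
    return q,worst
E
python3 - <<'E'
from sim import *
import sim
R0=sim.R0=Rw([.373,.056,.922,.085]); q0=np.array([.1723,-.2182,.0987,2.038,-.4849,.6462,2.0146])
for y,a in ((-.12,-20),(-.12,-35),(-.12,-50),(.0,-20),(.0,-35),(.05,-20),(.1,0),(.1,-15)):
    for x in (.56,.6):
        q,w=path([(.541,-.122,.467,0),(x,y,.467,a),(x,y,.2,a),(.577,-.133,.12,a),(.577,-.133,.067,0),(.66,-.135,.067,0)],q0,v=False)
        print(x,y,a,round(w,4),q)
E
```

```text
0.56 -0.12 -20 0.1123 [ 0.65  0.59 -0.43  2.03 -1.16  0.2   2.93]
0.6 -0.12 -20 0.0653 [ 0.65  0.59 -0.43  2.03 -1.16  0.2   2.93]
0.56 -0.12 -35 0.0002 [ 0.99  0.81 -0.91  2.19  2.76  0.31 -0.79]
0.6 -0.12 -35 0.0005 [ 0.93  0.76 -0.81  2.19  2.99  0.29 -1.06]
0.56 -0.12 -50 0.0002 [ 1.01  0.83 -0.93  2.19  2.7   0.31 -0.72]
0.6 -0.12 -50 0.0006 [ 0.94  0.77 -0.84  2.19  2.93  0.29 -0.99]
0.56 0.0 -20 0.0047 [ 1.14  1.   -1.15  2.18  2.32  0.44 -0.22]
0.6 0.0 -20 0.0001 [ 0.95  0.77 -0.84  2.19  2.91  0.29 -0.97]
0.56 0.0 -35 0.0002 [ 1.    0.82 -0.92  2.19  2.72  0.31 -0.74]
0.6 0.0 -35 0.0002 [ 0.98  0.8  -0.89  2.19  2.81  0.3  -0.85]
0.56 0.05 -20 0.0051 [ 1.14  1.   -1.14  2.18  2.32  0.44 -0.22]
0.6 0.05 -20 0.0001 [ 0.97  0.79 -0.87  2.19  2.84  0.3  -0.89]
0.56 0.1 0 0.0607 [ 0.65  0.59 -0.43  2.03 -1.16  0.2   2.93]
0.6 0.1 0 0.0025 [ 1.08  0.91 -1.05  2.18  2.46  0.37 -0.42]
0.56 0.1 -15 0.0066 [ 1.14  1.01 -1.15  2.18  2.31  0.45 -0.2 ]
0.6 0.1 -15 0.0001 [ 0.98  0.8  -0.89  2.19  2.81  0.3  -0.85]
```

Call:
carry_out(rows="5 8 40 0;5 16 50 0;6 16 50 -3;6 18 50 -6;6 18 20 -8;6 18 0 -8;6 18 0 -8;2 12 0 -3;0 0 0 0")

```text
t: 18.0
eef_pos: [0.5798, -0.0421, 0.3673]
tool_rot: [0.347, 0.207, 0.915, 0.024]
contact_force: [0.4, 0.3, -0.4]
gripper_width: 0.001
grasp_force: 0.0
```

```bash
python3 st.py
```

```text
18.0 [ 0.5798 -0.0421  0.3673] [ 0.3807  0.3168 -0.4119] q [ 0.4762 -0.0843 -0.5673  2.1103  0.298   0.4282  0.7923] z [ 0.644  -0.0992 -0.7586] y [0.3613 0.9135 0.1872] tilt 40.659432460847015
```

Call:
carry_out(rows="4 12 30 -4;4 12 30 -6;4 12 0 -6;2 6 0 -4;0 0 0 0")

```text
t: 18.62
eef_pos: [0.5937, -0.0006, 0.426]
tool_rot: [0.344, 0.362, 0.866, -0.036]
contact_force: [0.5, -0.8, -0.4]
gripper_width: 0.003
grasp_force: 0.0
```

```bash
python3 st.py
```

```text
18.625 [ 0.5937 -0.0006  0.426 ] [ 0.5248 -0.8293 -0.4059] q [ 0.4697 -0.0184 -0.8259  1.9168  0.6869  0.86    0.0594] z [ 0.5692 -0.312  -0.7607] y [0.652  0.7349 0.1864] tilt 40.4753667543767
```

```bash
cat > s2.py <<'E'
from sim import *
import sim
R0=sim.R0=Rw(o["tool_rot"]); q0=np.array(o["q"]); p=list(o["eef_pos"])
m=(R.from_euler('z',36,degrees=True)*R0).as_matrix(); print(m, "edge off",-.011*m[:,0])
path([(*p,0),(.6,0,.2,0),(.575,-.133,.12,0),(.577,-.133,.12,20),(.577,-.133,.067,36),(.66,-.135,.067,36)],q0)
print('b'); path([(*p,0),(.6,0,.2,0),(.58,-.1,.18,10),(.58,-.133,.13,25),(.577,-.133,.067,36),(.66,-.135,.067,36)],q0)
E
python3 s2.py
```

```text
[[-0.76  0.1   0.64]
 [ 0.19  0.98  0.08]
 [-0.62  0.19 -0.76]] edge off [ 0.01 -0.    0.01]
[np.float64(0.5937441205142997), np.float64(-0.0006314057500227486), np.float64(0.42600035597922103), 0] [ 0.48 -0.08 -0.76  1.96  0.57  0.76  0.17] 0.0
[0.6, 0, 0.2, 0] [ 0.29  0.3  -0.72  2.23  1.45  0.66 -0.77] 0.0
[0.575, -0.133, 0.12, 0] [ 0.52  0.42 -0.62  2.35  2.04  0.55 -1.12] 0.0
[0.577, -0.133, 0.12, 20] [ 0.81  0.45 -0.76  2.38  2.53  0.36 -1.13] 0.0
[0.577, -0.133, 0.067, 36] [ 1.    0.67 -0.85  2.36  2.87  0.32 -1.01] 0.0
[0.66, -0.135, 0.067, 36] [ 0.83  0.69 -0.74  2.18  2.79  0.24 -0.99] 0.0
b
[np.float64(0.5937441205142997), np.float64(-0.0006314057500227486), np.float64(0.42600035597922103), 0] [ 0.48 -0.08 -0.76  1.96  0.57  0.76  0.17] 0.0
[0.6, 0, 0.2, 0] [ 0.29  0.3  -0.72  2.23  1.45  0.66 -0.77] 0.0
[0.58, -0.1, 0.18, 10] [ 0.54  0.26 -0.64  2.34  1.91  0.34 -0.86] 0.0
[0.58, -0.133, 0.13, 25] [ 0.94  0.47 -0.87  2.36  2.52  0.3  -1.  ] 0.0
[0.577, -0.133, 0.067, 36] [ 1.03  0.7  -0.9   2.36  2.77  0.33 -0.89] 0.0
[0.66, -0.135, 0.067, 36] [ 0.86  0.71 -0.78  2.18  2.68  0.25 -0.87] 0.0
```

Call:
carry_out(rows="2 0 -50 0;2 0 -50 0;2 0 -50 0;2 0 -50 0;0 -10 -20 0;0 0 0 0")

```text
t: 19.38
eef_pos: [0.5998, -0.0139, 0.2038]
tool_rot: [0.343, 0.364, 0.865, -0.039]
contact_force: [-0.1, 0.3, 0.3]
gripper_width: 0.002
grasp_force: 0.0
```

```bash
python3 st.py
```

```text
19.375 [ 0.5998 -0.0139  0.2038] [-0.1407  0.2511  0.2864] q [ 0.3248  0.309  -0.7771  2.1867  1.3677  0.7578 -0.6846] z [ 0.5643 -0.3171 -0.7622] y [0.6562 0.7325 0.1811] tilt 40.337235731301305
```

Following the simulation closely. Next go over to the lever side.

Call:
carry_out(rows="-5 -24 -8 0;-5 -24 -10 0;-5 -24 -12 2;-5 -24 -12 5;-5 -20 -12 5;0 0 -10 6;0 0 -10 6;0 0 -5 6;0 0 0 0")

```text
t: 20.5
eef_pos: [0.5769, -0.1304, 0.128]
tool_rot: [0.343, 0.129, 0.929, 0.052]
contact_force: [-0.4, 0.3, -0.1]
gripper_width: 0.001
grasp_force: 0.0
```

```bash
python3 st.py
```

```text
20.5 [ 0.5769 -0.1304  0.128 ] [-0.4087  0.2679 -0.0883] q [ 0.8976  0.4418 -0.8158  2.3144  2.4889  0.2446 -0.9067] z [ 0.6511  0.0082 -0.7589] y [0.2046 0.961  0.1859] tilt 40.63146816332814
```

Call:
carry_out(rows="0 -1 -20 4;0 -1 -20 4;0 -1 -20 0;0 0 0 0;0 0 0 0")

```text
t: 21.12
eef_pos: [0.5774, -0.1296, 0.0685]
tool_rot: [0.339, 0.062, 0.936, 0.077]
contact_force: [-0.8, 0.3, 0.3]
gripper_width: -0.002
grasp_force: 0.0
```

```bash
python3 st.py
python3 - <<'E'
from h import *
np.set_printoptions(precision=4,suppress=True)
c=cam("wrist"); s=cam("scene")
for n,k in (("wrist",c),("scene",s)):
  for t,z in (("tally",0),("lever_post",.075)):
    for l in place_of(n,t)[:3]: print(t,n,round(l["confidence"],2),np.round(l["centre"],1),atz(k,l["centre"],z))
a=cv2.resize(s["img"][130:270,240:400],(640,560)); cv2.imwrite("pics/s6.png",a); cv2.imwrite("pics/w6.png",c["img"])
E
```

```text
21.125 [ 0.5774 -0.1296  0.0685] [-0.8418  0.3349  0.2969] q [ 0.9896  0.6449 -0.8644  2.3007  2.6949  0.2911 -0.8339] z [ 0.6431  0.1027 -0.7589] y [0.0633 0.9804 0.1863] tilt 40.63289507174291
tally wrist 0.88 [211.7 265.7] [ 0.6412 -0.1914  0.    ]
tally wrist 0.64 [102.5 347.1] [ 0.7761 -0.3689  0.    ]
tally wrist 0.59 [477.8 200.8] [ 0.6244 -0.001   0.    ]
lever_post wrist 0.7 [563.8 240.8] [ 0.5499 -0.0143  0.075 ]
lever_post wrist 0.67 [118.3 386.3] [ 0.647  -0.2683  0.075 ]
tally scene 0.92 [312.3 193.1] [ 0.6443 -0.1984  0.    ]
tally scene 0.65 [292.2 253.9] [ 0.6328  0.0012 -0.    ]
tally scene 0.15 [371.2 282.4] [0.4302 0.0224 0.    ]
lever_post scene 0.68 [311.4 194.4] [ 0.6247 -0.1333  0.075 ]
lever_post scene 0.46 [296.1 256.6] [0.6026 0.0499 0.075 ]
```

View pics/w6.png

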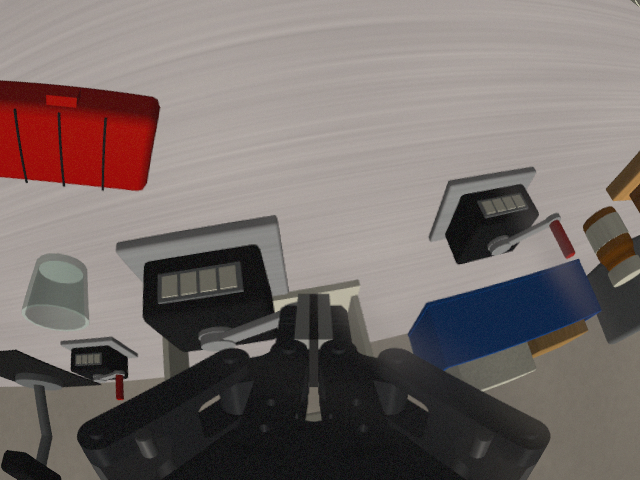

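View pics/s6.png

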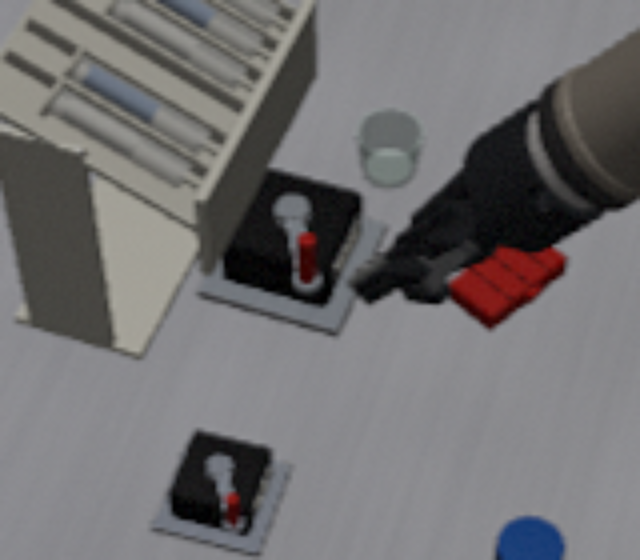

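Call:
carry_out(rows="15 -4 0 0;10 0 0 0;8 0 0 0;8 0 0 0;8 0 0 0;8 0 0 0;8 0 0 0;0 0 0 0;0 0 0 0")

```text
t: 22.55
eef_pos: [0.6418, -0.134, 0.0675]
tool_rot: [0.338, 0.062, 0.936, 0.078]
contact_force: [-2.8, 1.3, 0.3]
gripper_width: -0.0
grasp_force: 1.3
```

```bash
python3 st.py
python3 - <<'E'
from h import *
s=cam("scene"); cv2.imwrite("pics/s7.png",cv2.resize(s["img"][150:230,260:380],(780,520),interpolation=cv2.INTER_CUBIC))
E
```

```text
22.55 [ 0.6418 -0.134   0.0675] [-2.8113  1.2891  0.3415] q [ 0.8595  0.6678 -0.7646  2.1692  2.6319  0.2291 -0.8031] z [ 0.6427  0.1034 -0.7591] y [0.0639 0.9802 0.1876] tilt 40.613423042098894
```

View pics/s7.png

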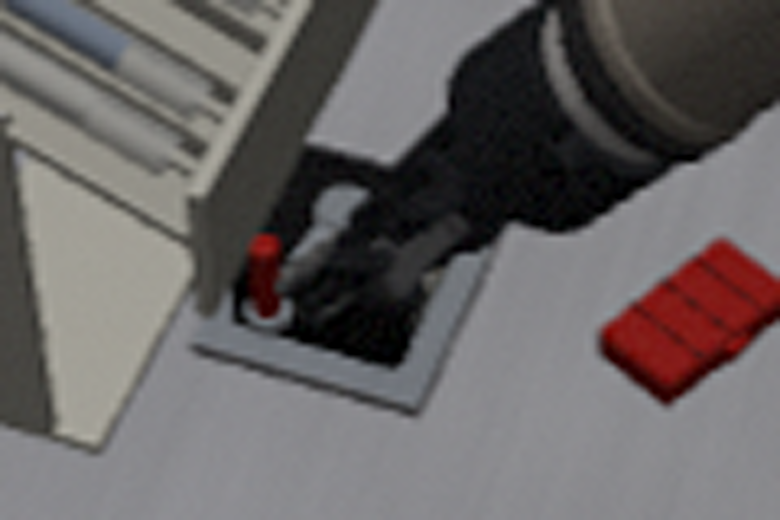

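Call:
carry_out(rows="5 0 0 0;5 0 0 0;3 0 0 0;0 0 0 0")

```text
t: 23.1
eef_pos: [0.6548, -0.1345, 0.0673]
tool_rot: [0.338, 0.063, 0.936, 0.078]
contact_force: [-4.9, -2.1, 0.8]
gripper_width: 0.004
grasp_force: 2.0
```

Call:
carry_out(rows="2 0 0 0;2 0 0 0;0 0 0 0")

```text
t: 23.48
eef_pos: [0.6585, -0.1342, 0.0672]
tool_rot: [0.338, 0.062, 0.936, 0.078]
contact_force: [-4.0, -1.9, 0.2]
gripper_width: 0.002
grasp_force: 2.2
```

Call:
carry_out(rows="1.5 0 0 0;1.5 0 0 0;0 0 0 0")

```text
t: 23.85
eef_pos: [0.6613, -0.1345, 0.0671]
tool_rot: [0.338, 0.063, 0.936, 0.078]
contact_force: [-5.5, -2.5, 1.8]
gripper_width: -0.0
grasp_force: 2.6
```

Call:
carry_out(rows="1.5 0 0 0;0 0 0 0;0 0 0 0")

```text
t: 24.22
eef_pos: [0.6627, -0.1345, 0.0671]
tool_rot: [0.338, 0.063, 0.936, 0.078]
contact_force: [-5.0, -2.9, 0.5]
gripper_width: 0.001
grasp_force: 2.7
```

Call:
carry_out(rows="1.5 0 0 0;0 0 0 0;0 0 0 0")

```text
t: 24.6
eef_pos: [0.6635, -0.1345, 0.0668]
tool_rot: [0.337, 0.063, 0.936, 0.078]
contact_force: [-10.0, -3.9, 3.6]
gripper_width: 0.001
grasp_force: 4.6
```

Call:
carry_out(rows="1.5 0 0 0;0 0 0 0;0 0 0 0")

```text
t: 24.98
eef_pos: [0.6641, -0.1345, 0.0665]
tool_rot: [0.337, 0.063, 0.936, 0.078]
contact_force: [-14.8, -4.4, 8.0]
gripper_width: 0.001
grasp_force: 7.4
```

Call:
carry_out(rows="0 0 0 0;0 0 0 0;0 0 0 0")

```text
t: 25.35
eef_pos: [0.6641, -0.1345, 0.0665]
tool_rot: [0.337, 0.063, 0.936, 0.078]
contact_force: [-14.2, -3.8, 7.7]
gripper_width: -0.003
grasp_force: 7.4
```

```bash
python3 st.py
python3 - <<'E'
from h import *
np.set_printoptions(precision=4,suppress=True)
s=cam("scene"); t=cam("top"); a=cv2.resize(s["img"][150:230,270:360],(450,400),interpolation=cv2.INTER_CUBIC)
b=cv2.resize(t["img"][190:270,330:400],(350,400),interpolation=cv2.INTER_CUBIC); cv2.imwrite("pics/s8.png",np.hstack([a,b]))
for l in place_of("scene","lever_post")[:3]: print(l["confidence"],l["centre"],atz(s,l["centre"],.075))
E
```

```text
25.35 [ 0.6641 -0.1345  0.0665] [-14.2221  -3.8096   7.6826] q [ 0.8095  0.6758 -0.7246  2.1221  2.5992  0.2052 -0.7857] z [ 0.6404  0.103  -0.7611] y [0.0653 0.9801 0.1875] tilt 40.43724278698581
0.64 [297.0, 258.8] [0.5988 0.0548 0.075 ]
```

View pics/s8.png

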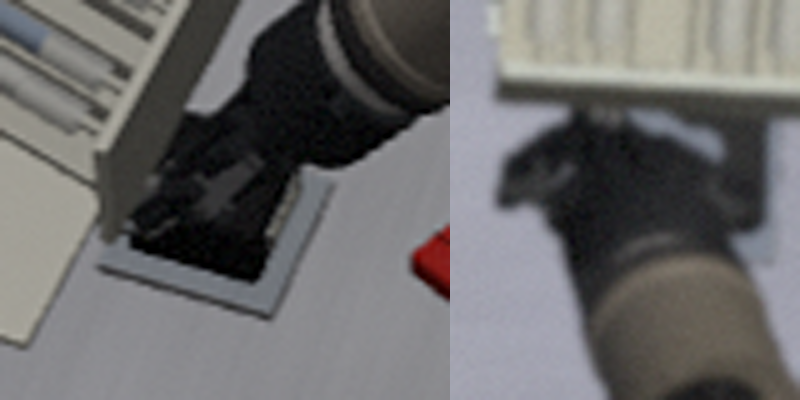

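Call:
carry_out(rows="-8 0 0 0;-12 0 0 0;-14 0 0 0;-14 0 0 0;-14 0 0 0;-14 0 0 0;-10 0 0 0;0 0 30 0;0 0 30 0;0 0 0 0")

```text
t: 26.75
eef_pos: [0.5809, -0.1357, 0.1196]
tool_rot: [0.339, 0.063, 0.936, 0.076]
contact_force: [1.3, -0.1, 0.0]
gripper_width: -0.001
grasp_force: 0.0
```

```bash
python3 st.py
python3 - <<'E'
from h import *
np.set_printoptions(precision=4,suppress=True)
C={n:cam(n) for n in ("scene","top","wrist")}
for n in C:
  for t,z in (("lever_post",.075),("gate_edge",.043),("pillcase",0),("cup",0),("white_bottle",0),("tweezers",0),("amber_vial",0)):
    for l in place_of(n,t)[:2]: print(t,n,round(l["confidence"],2),np.round(l["centre"],1),atz(C[n],l["centre"],z))
E
```

```text
26.75 [ 0.5809 -0.1357  0.1196] [ 1.2942 -0.0907  0.0069] q [ 1.0829  0.5515 -0.9628  2.2711  2.3786  0.182  -0.5582] z [ 0.6438  0.0987 -0.7588] y [0.0673 0.9805 0.1846] tilt 40.64392849955929
lever_post scene 0.59 [297.4 257.6] [0.599  0.0515 0.075 ]
lever_post scene 0.54 [313.7 196.7] [ 0.6171 -0.1279  0.075 ]
gate_edge scene 0.93 [270.5 337.3] [0.5979 0.2333 0.043 ]
pillcase scene 0.61 [367.4 200. ] [ 0.4967 -0.2178 -0.    ]
cup scene 0.78 [336.2 167.9] [ 0.6078 -0.3063  0.    ]
white_bottle scene 0.89 [371.  280.7] [0.4316 0.0182 0.    ]
white_bottle scene 0.4 [273.3 407.2] [0.5513 0.3527 0.    ]
tweezers scene 0.87 [272.3 402.6] [0.5563 0.345  0.    ]
tweezers scene 0.44 [314.4 196.7] [ 0.6351 -0.188   0.    ]
amber_vial scene 0.97 [235.7 313.4] [0.7025 0.1876 0.    ]
lever_post top 0.65 [431.7 176.5] [ 0.75   -0.3268  0.075 ]
lever_post top 0.56 [358.4 231.8] [ 0.6082 -0.1371  0.075 ]
gate_edge top 0.94 [214.8 237.7] [0.5986 0.2277 0.043 ]
pillcase top 0.6 [210.8 261.6] [0.5404 0.2467 0.    ]
pillcase top 0.58 [385.8 277.2] [ 0.4966 -0.2157  0.    ]
cup top 0.84 [415.  235.6] [ 0.6076 -0.2969  0.    ]
cup top 0.17 [207.3 274.3] [0.507 0.255 0.   ]
white_bottle top 0.51 [295.6 304. ] [0.428  0.0231 0.    ]
white_bottle top 0.25 [375.7 226.3] [ 0.6331 -0.1915  0.    ]
tweezers top 0.75 [171.  255.9] [0.5559 0.3513 0.    ]
amber_vial top 0.62 [239.6 202.6] [0.6985 0.1736 0.    ]
amber_vial top 0.16 [173.2 255.7] [0.5564 0.3456 0.    ]
lever_post wrist 0.82 [539.  176.2] [0.5717 0.0047 0.075 ]
lever_post wrist 0.59 [120.6 340.9] [ 0.6949 -0.3     0.075 ]
pillcase wrist 0.7 [103.9  55.4] [ 0.5002 -0.2149 -0.    ]
cup wrist 0.76 [ 77.2 204.8] [ 0.6031 -0.2924  0.    ]
cup wrist 0.57 [214.5 206.1] [ 0.6415 -0.1928  0.    ]
tweezers wrist 0.59 [107.6  53.2] [ 0.4997 -0.2125  0.    ]
amber_vial wrist 0.56 [578.6 176.3] [0.696  0.1789 0.    ]
```

Lever back at rest, gate shut, bystanders unmoved, tool clear. Settle and hand in.

Call:
carry_out(rows="0 0 10 0;0 0 0 0;0 0 0 0;0 0 0 0")

```text
t: 28.45
eef_pos: [0.58, -0.1351, 0.1277]
tool_rot: [0.337, 0.063, 0.936, 0.076]
contact_force: [-0.6, -0.5, 0.2]
gripper_width: -0.002
grasp_force: 0.0
```

```bash
python3 -c "
from station import *
print(hand_in())"
```

```text
the job is handed in; nothing more can be done
None
```

I shut the gate on its stop, pushed the tally lever to its stop (about 15 N), held it for about 0.75 s and let it spring back, then handed in at about 28 s; the last camera check showed no bystander moved and the rack was not bumped as far as I could see, but `hand_in()` gave no verdict.

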